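Torque down a filter housing with a breakaway wrench

TASK

Close the filter housing: pick up the torque wrench, fit its socket right down over the square head of the housing's closure nut, and swing the handle clockwise (seen from above) until the nut is home and the wrench's breakaway joint gives. Stop as soon as it gives, well before the joint is bent right over to its stop, then let go and leave the wrench sitting level on the nut with its joint bent, as the sign that it was torqued. Turn steadily, never lean hard on the nut, and leave the other things on the bench where they are.

Things in the scene. Friction and masses are not known exactly. Their poses are not given: they have to be found in the camera images.
- filter_housing: Fixed steel in-line filter housing, 58 to 66 mm round, on an 84 x 84 x 10 mm aluminium foot, with a short port to either side 28 mm up; the closure nut sits on its top. Origin under the centre of the foot, z up. It cannot move.
- closure_nut: Nut on the housing: 68 mm round flange carrying a square post 24 x 24 mm, 26 mm tall, topped by an 8 mm guide cone. Origin on its vertical axis on the flange's upper face, 52 mm above the bench, where the socket sits; x, y square to the flats. Clockwise from above tightens it, with little drag, until after a further 20 to 50 degrees (unmarked, varies) it stops hard on its seat.
- torque_wrench: Socket end of the wrench (0.31 kg in all, most of it here), lying flat at first: steel ring 56 mm across, 24 mm tall, with a through hole 27 x 27 mm square. Origin on the hole's axis at the underside, z up; x, y square to the hole's sides. It fits the post in four ways, within about 0.13 rad of square, and then has about 0.13 rad of turning play either way.
- wrench_handle: Straight handle on a collar round the socket, same origin, along its own -x (unbent, the socket's -x too). Hinged to the socket about the hole's vertical axis: rigid until the clockwise torque reaches about 0.85 N m (0.7 to 1.2; 8 to 9 N at 100 mm), then the joint gives and the torque sags by some 0.2 N m per 0.1 rad of bend; it stays as bent. Hard stop at 0.40 rad.
- wrench_grip (a point): Middle of the handle's plastic grip, a bar 18 mm wide and 20 mm tall: 110 mm from the socket's axis, 12 mm above the underside of the socket. The grip runs from 65 to 175 mm from the axis. Axes as the handle's.
- petri_dish: Clear open dish, 55 mm across, 12 mm tall, bystander. Origin under its centre.
- vial_a: Small capped glass vial, 24 mm across, 52 mm tall, bystander. Origin under its centre.
- vial_b: Another such vial, bystander. Origin under its centre.
- notepad: Notepad 70 x 95 x 16 mm, bystander. Origin under its centre.
- marker: Marker pen 135 mm long, 16 mm thick, lying along its y, bystander. Origin under its centre.
- pen: Slim ballpoint pen 145 mm long, 9 mm thick, lying along its y, bystander. Origin under its centre.

How it is judged (in metres and radians):
On the way, in this order (a step that is already met when the one before it is completed fails the run):
1. the socket sits right down on the nut with the joint still straight (z of torque_wrench in the frame of closure_nut below 0.005 m and horizontal distance between torque_wrench and closure_nut below 0.006 m and angle between torque_wrench's own z axis and vertical below 0.12 rad and angle between the x axis of wrench_handle and the x axis of torque_wrench, either way round below 0.05 rad), for 0.2 s.
2. the breakaway joint has given, with the socket on the nut (z of torque_wrench in the frame of closure_nut below 0.006 m and horizontal distance between torque_wrench and closure_nut below 0.006 m and angle between the x axis of wrench_handle and the x axis of torque_wrench, either way round above 0.08 rad), for 0.1 s.
At the end, for the whole second after the job is handed in: The socket sits on the nut (underside within 5 mm of the flange, axes within 6 mm, tilt under 0.12 rad), its joint bent by more than 0.08 rad and never by more than 0.32 rad, and the wrench is released and at rest (z of torque_wrench in the frame of closure_nut below 0.005 m and horizontal distance between torque_wrench and closure_nut below 0.006 m and angle between torque_wrench's own z axis and vertical below 0.12 rad and angle between the x axis of wrench_handle and the x axis of torque_wrench, either way round above 0.08 rad and linear speed of wrench_handle below 0.02 m/s); the robot touches nothing.
It fails at once if the breakaway joint is run on towards its stop (bent by more than 0.32 rad) (angle between the x axis of wrench_handle and the x axis of torque_wrench, either way round above 0.32 rad).
It fails at once if the socket's contact forces on the nut or the housing, added up, pass 150 N (contact force between torque_wrench and closure_nut above 150 N or contact force between torque_wrench and filter_housing above 150 N).
It fails at once if a bystander is moved by more than 30 mm (distance of any of petri_dish, vial_a, vial_b, notepad, marker, pen from where it was at the start of the episode above 0.03 m).
It also fails if it takes over 64 s, if anything falls off the work surface, if the arm or the gripper's body presses on something with over 40 N, if the wrist force passes 120 N, or if a joint passes its speed limit or range.

ROBOT

A 6-joint arm with a two-finger parallel gripper is mounted at the origin on a cart in front of the work surface, level with it; the furniture and walls round the work are solid. World frame = base frame: x ahead of the robot, y to its left, z up, the work surface at z = 0. Lengths are in mm, angles in rad, forces in N, time in s.
With the tool pointing down it reaches from about 275 to 750 mm from the base axis. Payload 10.2 kg.
Tool frame: the origin (TCP) lies midway between the tips of the shut fingers; the grasp point (between the pads) lies 19 mm behind it; z points along the fingers, y is the line along which they close (so a half turn about z gives the same grasp; the last joint's range is limited). The gripper opens to 85 mm and grips with 20 to 120 N. Pads are 22 mm wide; open, the fingers measure 114 mm over their backs; the gripper's body (76 mm by 85 mm) begins 54 mm behind the grasp point. The pads swing forward as they close: fully open they stand 13 mm farther back than shut.
Start: joints at [1.001, 0.313, 1.498, -0, 1.331, -0.223], TCP at [178.455, 493.746, 231.294] pointing down, gripper open.
Joint ranges: [-2.94, 2.94], [-0.97, 2.17], [0.19, 2.56], [-1.23, 4.37], [0.02, 3.11], [-2.88, 2.88]. Speed limits (rad/s): [2.39, 2.39, 3.01, 3.14, 3.14, 3.14].

INTERFACE

Orientations are given as a unit quaternion [w, x, y, z].
In Python, from rig import sense, capture, finish_job, find_in, place_of gives the robot as it stands. The module is installed in compiled form; this text tells all that it offers.
- The arm moves only by the shell command python3 -m jog 'ROWS' [FORCE]. ROWS is JSON, a list of rows, each an object of numbers: "tx", "ty", "tz": the shift along the tool's x, y, z in mm; "ax", "ay", "az": the turn, a rotation vector about the tool's x, y, z in rad; "jaw": the closure, from -1 (fully open) to 1 (shut), so that 0 is half open. In form: [{"tx": .., "ty": .., "tz": .., "ax": .., "ay": .., "az": .., "jaw": ..}, ...]. A call has 1 to 5 rows; each row shifts and turns the commanded pose from where the row before left it, along the tool's axes as they then stand; what a row does not reach is not made up. A row lasts 1/8 s, in which the tool goes at most 62.5 mm and 10.7 degrees, less where a joint would pass 70% of its speed; a pose out of reach is approached as far as the arm can. A call with a gripper value outside its range is refused whole. The fingers move at their own pace and stop on an object; FORCE is the grip in N (left out, the last holds). Time passes only in rows, so rows that do not move let the fingers close. It gives the time, the measured TCP pose, the force, the opening and the grip force at its end, in the units of the state.
- sense(): the state, without advancing time (a new reading comes with each control period).
- capture(name): name is "side" or "top" or "wrist"; returns a dict with "color" (420x560x3 uint8, red, green, blue), "depth" (420x560 float32, mm along the optical axis (not along the pixel's ray), 0 where there is no reading), "fx", "fy", "cx", "cy" (pixels), "k1" (the pictures are not rectified: a ray, as slopes to the right and down, at radius r is drawn at 1 + k1 r^2 times it, then the intrinsics apply), "camera_from_world" (4x4, takes a point from world to camera coordinates); the wrist camera has in their place "mount" (4x4, takes a point from camera to tool coordinates, whose origin is the TCP and whose axes are the flange's). Camera axes: x right, y up, looking along -z (the intrinsics and any distortion apply to the point x, -y, -z); pixel columns grow to the right and rows downward; lengths in mm; the calibration is good to about 2 mm. A picture is of the moment at which its call begins: read the wrist's pose just before it.
- finish_job(): hands the job in; it is judged then, once.
Trained networks look in the newest picture that a camera, given by its name, has taken for a name from the list of things; names that differ only in an ending like _2 or _b are one class to them, and where a whole thing is asked for, a point or a joint stands for the part that bears it (a point fixed in the world has none). Each returns a list of dicts, best first, with "conf" (0 to 1); they miss things now and then, are a little off and sometimes report something else, mostly with a low value. They report only what shows in the picture. A call takes as long as a camera call.
- find_in(query, camera): "centre" ([column, row] in pixels, amid what is visible of it).
- place_of(query, camera): "centre" ([column, row] in pixels: a listed point, or the origin of a listed thing).
The state is a dict: "time_s": time; "joints": joint angles; "dq": joint speeds; "tau": joint torques, N m; "eef_pos": TCP position; "ee_rot": TCP orientation; "force": force on the tool from outside, world axes, zero at the start; "wrist_torque": the same for the moment, N m; "grip_width": opening from 0.0 (shut) to 1.0 (fully open); "grip_force": force on a finger pad.
Only numpy, scipy, OpenCV 4.12 (cv2) and the standard library are available. Lean on these libraries where they do the work, as an engineer would, in place of code of your own. Each camera call takes 0.05 s, during which the arm holds its last target. There are 200 camera calls.

## Working session

There is one attempt and no reset: what is moved stays moved. The work goes in short steps, Python scripts to look and compute and a shell command to move; the robot and the scene stay as the last step left them, time stands still between calls to the robot, and variables do not carry over. Pictures are saved under pics/ and viewed, at most 10 in all, crops included, and the job is handed in when it is done.

```bash
mkdir -p pics; cat > h.py <<'E'
import numpy as np, cv2
from rig import sense, capture, finish_job, find_in, place_of
from scipy.spatial.transform import Rotation as R
def tool():
    s=sense(); T=np.eye(4); q=s["ee_rot"]; T[:3,:3]=R.from_quat([q[1],q[2],q[3],q[0]]).as_matrix(); T[:3,3]=s["eef_pos"]; return T
def shot(n):
    T=tool(); c=capture(n)
    c["wfc"]=T@np.array(c["mount"]) if n=="wrist" else np.linalg.inv(np.array(c["camera_from_world"]))
    return c
def ray(c,p):
    d=np.array([(p[0]-c["cx"])/c["fx"],(p[1]-c["cy"])/c["fy"]]); u=d.copy()
    for _ in range(20): u=d/(1+c["k1"]*(u@u))
    return np.array([u[0],-u[1],-1.])
def at_z(c,p,z):
    W=c["wfc"]; d=W[:3,:3]@ray(c,p); o=W[:3,3]; return o+d*(z-o[2])/d[2]
def at_depth(c,p):
    x,y=int(round(p[0])),int(round(p[1])); d=np.median(c["depth"][max(0,y-1):y+2,max(0,x-1):x+2])
    return (c["wfc"]@np.append(ray(c,p)*d,1))[:3]
def save(c,n): cv2.imwrite("pics/"+n,c["color"][:,:,::-1])
E
cat > a.py <<'E'
from h import *
np.set_printoptions(precision=1,suppress=True)
for n in ("top","side"):
    c=shot(n); save(c,n+"0.png")
    print(n,c["wfc"][:3,3])
    for q,z in (("closure_nut",52),("torque_wrench",0),("wrench_grip",12),("filter_housing",0),("wrench_handle",0),("petri_dish",0),("vial_a",0),("notepad",0),("marker",0),("pen",0)):
        for r in place_of(q,n)[:2]: print(q,round(r["conf"],2),np.array(r["centre"]),at_z(c,r["centre"],z),at_depth(c,r["centre"]))
E
python3 a.py; python3 -c "
from rig import sense;print(sense())"
```

```text
top [ 283.4   -7.8 1555. ]
closure_nut 0.92 [215.  205.8] [558.8 180.3  52. ] [554.6 177.5  74.8]
torque_wrench 0.67 [334.4 214.4] [ 551.  -176.5    0. ] [ 551.6 -176.9   -3.6]
wrench_grip 0.85 [338.4 249.6] [ 442.8 -188.    12. ] [ 442.1 -187.2   18.6]
filter_housing 0.66 [211.1 207.5] [562.8 198.5   0. ] [549.1 188.5  75.9]
filter_housing 0.24 [262.4 171.6] [678.9  45.9   0. ] [679.9  46.   -4.1]
wrench_handle 0.8 [334.4 214.6] [ 550.4 -176.5    0. ] [ 550.9 -176.9   -3. ]
petri_dish 0.81 [259.5 171.6] [678.7  54.8   0. ] [679.1  54.9  -1.5]
vial_a 0.42 [309.3 174.5] [673.5 -98.5   0. ] [666.9 -96.9  26.4]
vial_a 0.38 [290.  171.8] [680.5 -39.    0. ] [668.  -38.   48.7]
notepad 0.95 [140.6 254.6] [412.6 407.3   0. ] [411.5 403.7  13.4]
marker 0.73 [278.6 240.8] [466.4  -9.2   0. ] [465.1  -9.2  10.7]
pen 0.57 [403.1 247.4] [ 454.6 -387.3    0. ] [ 454.7 -387.4   -0.5]
side [ 176.7 -864.7  437. ]
closure_nut 0.7 [257.6 188.4] [550.8 182.7  52. ] [547.7 174.   55.2]
torque_wrench 0.56 [306.8 254.8] [ 548.2 -165.6    0. ] [ 530.8 -198.3   20.4]
wrench_grip 0.61 [266.2 266.2] [ 433.1 
[... 720 characters left out ...]
9 -385.9    4.3]
{'time_s': 1.1, 'joints': array([ 1.00061714e+00,  3.12884426e-01,  1.49764863e+00,  2.44340237e-05,
        1.33099135e+00, -2.23407133e-01]), 'dq': array([-0.00097769, -0.00014731, -0.0010282 ,  0.00089503, -0.0012246 ,
        0.00100732]), 'tau': array([ 3.48487365e-04, -4.12168586e+01, -2.59899080e+01, -1.90930027e-04,
        5.54901526e-04, -3.85825047e-05]), 'eef_pos': array([178.45327301, 493.77034582, 231.32150866]), 'ee_rot': array([2.24237805e-06, 1.72521445e-01, 9.85005761e-01, 3.60595503e-05]), 'force': array([-0.34521112,  0.91824906,  0.4437575 ]), 'wrist_torque': array([0.00520417, 0.04040262, 0.00818271]), 'grip_force': 0.0, 'grip_width': 0.998696212915391}
```

View pics/top0.png

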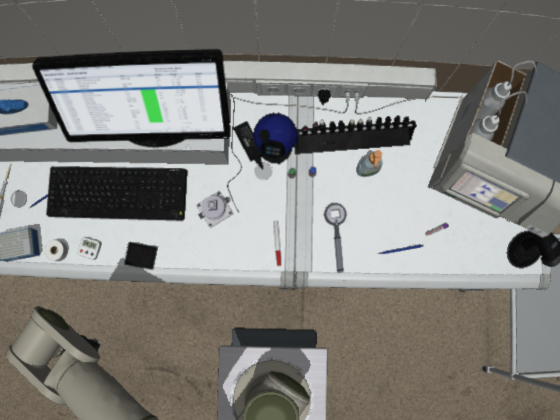

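```bash
python3 -c "
from h import *
np.set_printoptions(precision=3,suppress=True); print(tool()); print(np.array(capture('wrist')['mount']))"
```

```text
[[ -0.94    0.34    0.    178.453]
 [  0.34    0.94    0.    493.77 ]
 [  0.      0.     -1.    231.322]
 [  0.      0.      0.      1.   ]]
[[  -0.       0.958    0.286   73.061]
 [   1.      -0.       0.      -0.649]
 [   0.       0.286   -0.958 -143.068]
 [   0.       0.       0.       1.   ]]
```

The picture shows the wrench socket at about (336,213), with its handle running down to (340,270). The nut and housing are at (213,206), turned about 30°, with the keyboard to their left. I'll move above the wrench.

```bash

python3 -m jog '[{"tx":-38.6,"ty":-41.5},{"tx":-38.6,"ty":-41.5},{"tx":-38.6,"ty":-41.5},{"tx":-38.6,"ty":-41.5},{"tx":-38.6,"ty":-41.5}]' 60 | tail -c 300
python3 -m jog '[{"tx":-38.6,"ty":-41.5},{"tx":-38.6,"ty":-41.5},{"tx":-38.6,"ty":-41.5},{"tx":-38.6,"ty":-41.5},{"tx":-38.6,"ty":-41.5}]' | tail -c 300
python3 -m jog '[{"tx":-38.6,"ty":-41.5},{"tx":-38.6,"ty":-41.5},{"tx":-38.6,"ty":-41.5,"az":-0.15},{"az":-0.15},{"az":-0.15}]'
python3 - <<'E'
from h import *
np.set_printoptions(precision=3,suppress=True)
print(tool(),sense()["joints"])
c=shot("wrist"); save(c,"w1.png")
for q,z in (("torque_wrench",0),("wrench_grip",12),("wrench_handle",0)):
    for r in place_of(q,"wrist")[:2]: print(q,round(r["conf"],2),np.array(r["centre"]),at_z(c,r["centre"],z),at_depth(c,r["centre"]))
E
```

```text
[[ -0.94    0.34    0.    178.458]
 [  0.34    0.94    0.    493.742]
 [  0.      0.     -1.    231.31 ]
 [  0.      0.      0.      1.   ]] [ 1.001  0.313  1.498  0.     1.331 -0.223]schema error: expected keys tx, ty, tz, ax, ay, az, jaw
schema error: expected keys tx, ty, tz, ax, ay, az, jaw
schema error: expected keys tx, ty, tz, ax, ay, az, jaw
```

View pics/w1.png

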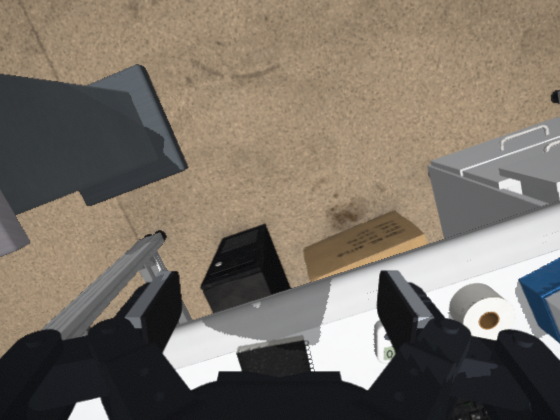

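The rows need all seven keys, so the arm hasn't moved: the picture shows the view from the start pose, with the notepad at (275,358).

```bash

python3 -m jog '[{"tx":-38.6,"ty":-41.5,"tz":0,"ax":0,"ay":0,"az":0,"jaw":-1},{"tx":-38.6,"ty":-41.5,"tz":0,"ax":0,"ay":0,"az":0,"jaw":-1},{"tx":-38.6,"ty":-41.5,"tz":0,"ax":0,"ay":0,"az":0,"jaw":-1},{"tx":-38.6,"ty":-41.5,"tz":0,"ax":0,"ay":0,"az":0,"jaw":-1},{"tx":-38.6,"ty":-41.5,"tz":0,"ax":0,"ay":0,"az":0,"jaw":-1}]' 60 
python3 -m jog '[{"tx":-38.6,"ty":-41.5,"tz":0,"ax":0,"ay":0,"az":0,"jaw":-1},{"tx":-38.6,"ty":-41.5,"tz":0,"ax":0,"ay":0,"az":0,"jaw":-1},{"tx":-38.6,"ty":-41.5,"tz":0,"ax":0,"ay":0,"az":0,"jaw":-1},{"tx":-38.6,"ty":-41.5,"tz":0,"ax":0,"ay":0,"az":0,"jaw":-1},{"tx":-38.6,"ty":-41.5,"tz":0,"ax":0,"ay":0,"az":0,"jaw":-1}]' 
python3 -m jog '[{"tx":-38.6,"ty":-41.5,"tz":0,"ax":0,"ay":0,"az":0,"jaw":-1},{"tx":-38.6,"ty":-41.5,"tz":0,"ax":0,"ay":0,"az":0,"jaw":-1},{"tx":-38.6,"ty":-41.5,"tz":0,"ax":0,"ay":0,"az":-0.15,"jaw":-1},{"tx":0,"ty":0,"tz":0,"ax":0,"ay":0,"az":-0.15,"jaw":-1},{"tx":0,"ty":0,"tz":0,"ax":0,"ay":0,"az":-0.15,"jaw":-1}]'
cat > w.py <<'E'
from h import *
import sys
np.set_printoptions(precision=3,suppress=True)
print(tool(),sense()["joints"],sense()["time_s"])
c=shot("wrist"); save(c,sys.argv[1])
for q,z in (("torque_wrench",0),("wrench_grip",12),("wrench_handle",0)):
    for r in place_of(q,"wrist")[:2]: print(q,round(r["conf"],2),np.array(r["centre"]),at_z(c,r["centre"],z),at_depth(c,r["centre"]))
E
python3 w.py w2.png
```

```text
time_s: 1.98
eef_pos: [289.8, 231.4, 231.5]
ee_rot: [0.0, 0.172, 0.985, 0.0]
force: [0.6, -0.0, 0.6]
grip_width: 0.996
grip_force: 0.0
time_s: 2.6
eef_pos: [400.9, -29.7, 231.6]
ee_rot: [0.0, 0.173, 0.985, 0.0]
force: [1.1, 0.2, -0.1]
grip_width: 1.0
grip_force: 0.0
time_s: 3.22
eef_pos: [467.0, -184.8, 231.0]
ee_rot: [-0.0, -0.054, 0.999, 0.0]
force: [-0.3, 0.2, -1.2]
grip_width: 1.002
grip_force: 0.0
[[  -0.994   -0.107   -0.001  467.01 ]
 [  -0.107    0.994    0.    -184.787]
 [   0.       0.      -1.     230.964]
 [   0.       0.       0.       1.   ]] [-0.61   0.263  1.565  0.     1.314 -2.288] 3.225
torque_wrench 0.62 [279.  251.1] [ 551.603 -175.983    0.   ] [ 551.659 -175.977   -0.133]
wrench_grip 0.61 [279.5 154.9] [ 435.933 -187.904   12.   ] [ 434.778 -188.048   22.027]
```

View pics/w2.png

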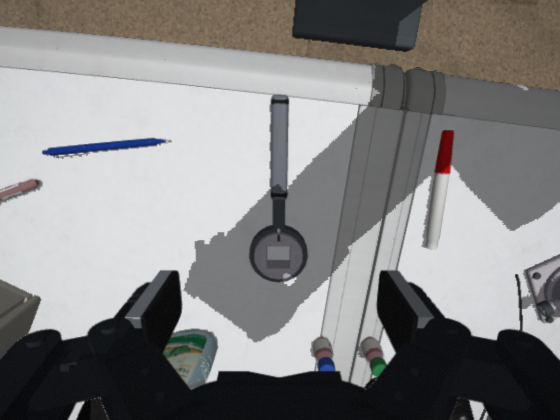

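The handle runs straight up the picture at column 279, with the socket hole at (279,255). The yaw and centring already match, and nothing stands near the fingers. Going down to grip.

```bash

python3 -m jog '[{"tx":0,"ty":0,"tz":57,"ax":0,"ay":0,"az":0,"jaw":-1},{"tx":0,"ty":0,"tz":57,"ax":0,"ay":0,"az":0,"jaw":-1},{"tx":0,"ty":0,"tz":57,"ax":0,"ay":0,"az":0,"jaw":-0.5},{"tx":0,"ty":0,"tz":40,"ax":0,"ay":0,"az":0,"jaw":-0.2},{"tx":0,"ty":0,"tz":15,"ax":0,"ay":0,"az":0,"jaw":0}]' 100
python3 -m jog '[{"tx":0,"ty":0,"tz":0,"ax":0,"ay":0,"az":0,"jaw":1},{"tx":0,"ty":0,"tz":0,"ax":0,"ay":0,"az":0,"jaw":1},{"tx":0,"ty":0,"tz":0,"ax":0,"ay":0,"az":0,"jaw":1},{"tx":0,"ty":0,"tz":0,"ax":0,"ay":0,"az":0,"jaw":1},{"tx":0,"ty":0,"tz":0,"ax":0,"ay":0,"az":0,"jaw":1}]' 100
```

```text
time_s: 4.05
eef_pos: [466.3, -183.6, 3.7]
ee_rot: [-0.001, -0.051, 0.999, 0.001]
force: [-0.3, -0.6, 0.5]
grip_width: 0.499
grip_force: 0.0
time_s: 4.68
eef_pos: [467.7, -184.7, 6.1]
ee_rot: [0.001, -0.051, 0.999, -0.001]
force: [-0.5, -0.3, 7.9]
grip_width: 0.184
grip_force: 99.4
```

```bash

python3 -m jog '[{"tx":0,"ty":0,"tz":-20,"ax":0,"ay":0,"az":0,"jaw":1},{"tx":0,"ty":0,"tz":-40,"ax":0,"ay":0,"az":0,"jaw":1},{"tx":0,"ty":0,"tz":-50,"ax":0,"ay":0,"az":0,"jaw":1},{"tx":0,"ty":0,"tz":-50,"ax":0,"ay":0,"az":0,"jaw":1},{"tx":0,"ty":0,"tz":-30,"ax":0,"ay":0,"az":0,"jaw":1}]' 100
python3 -m jog '[{"tx":0,"ty":40,"tz":0,"ax":0,"ay":0,"az":0,"jaw":1},{"tx":-10,"ty":50,"tz":0,"ax":0,"ay":0,"az":0,"jaw":1},{"tx":-10,"ty":50,"tz":0,"ax":0,"ay":0,"az":0,"jaw":1},{"tx":0,"ty":50,"tz":0,"ax":0,"ay":0,"az":0,"jaw":1},{"tx":0,"ty":40,"tz":0,"ax":0,"ay":0,"az":0,"jaw":1}]' 100
cat > n.py <<'E'
from h import *
import sys
np.set_printoptions(precision=3,suppress=True)
print(tool(),sense()["joints"],sense()["time_s"])
c=shot("wrist"); save(c,sys.argv[1])
for q,z in (("closure_nut",52),("torque_wrench",200)):
    for r in place_of(q,"wrist")[:2]: print(q,round(r["conf"],2),np.array(r["centre"]),at_z(c,r["centre"],z),at_depth(c,r["centre"]))
E
python3 n.py w3.png
```

```text
time_s: 5.3
eef_pos: [466.9, -184.0, 197.2]
ee_rot: [0.0, -0.052, 0.999, -0.0]
force: [0.4, -0.4, -3.8]
grip_width: 0.181
grip_force: 98.2
time_s: 5.92
eef_pos: [462.1, 48.6, 194.7]
ee_rot: [-0.001, -0.052, 0.999, 0.0]
force: [0.5, -0.1, -3.0]
grip_width: 0.186
grip_force: 98.3
[[ -0.995  -0.104  -0.002 462.084]
 [ -0.104   0.995   0.     48.595]
 [  0.002   0.001  -1.    194.691]
 [  0.      0.      0.      1.   ]] [-0.148  0.216  1.725  0.     1.203 -1.823] 5.925
closure_nut 0.83 [411.8 311.8] [559.984 189.628  52.   ] [544.962 176.484  77.198]
```

View pics/w3.png

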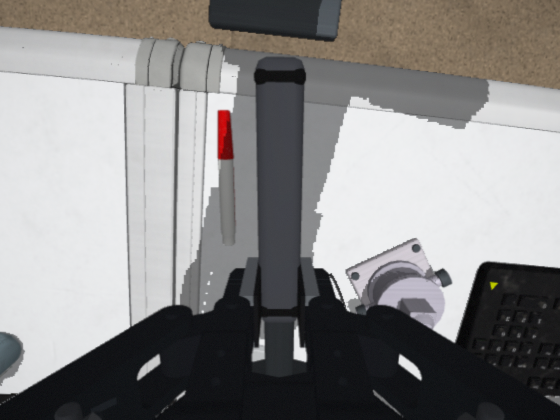

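The handle is held level and in line, running up to (279,70). The nut is visible at (415,300), with the post top at about (420,310). I'll fit the square from the depth data.

```bash
cat > fit.py <<'E'
from h import *
np.set_printoptions(precision=2,suppress=True)
def cloud(c,u0,u1,v0,v1):
    P=[]
    for v in range(v0,v1):
        for u in range(u0,u1):
            d=c["depth"][v,u]
            if d>0: P.append((c["wfc"]@np.append(ray(c,(u,v))*d,1))[:3])
    return np.array(P)
if __name__=="__main__":
    c=shot("wrist"); P=cloud(c,340,480,230,350)
    P=P[np.hypot(P[:,0]-555,P[:,1]-182)<60]
    print(np.histogram(P[:,2],bins=range(0,100,4)))
    for lo,hi in ((60,95),(72,95),(76,82)):
        Q=P[(P[:,2]>lo)&(P[:,2]<hi)]; print(lo,len(Q),Q.mean(0),cv2.minAreaRect(Q[:,:2].astype(np.float32)))
    F=P[(P[:,2]>47)&(P[:,2]<56)]; print("flange",len(F),F[:,2].mean(),cv2.minEnclosingCircle(F[:,:2].astype(np.float32)))
    # wrench underside hint: foot
    cv2.imwrite("pics/crop.png",cv2.resize(c["color"][220:350,320:500,::-1],None,fx=4,fy=4,interpolation=cv2.INTER_CUBIC))
E
python3 fit.py
```

```text
(array([1267,  190, 1486,  255,  376,  115,  163,  229,  245,   80,   45,
         63,  525, 1089,   61,   74,   76,   74,   70,  173,  100,   53,
          0,    0]), array([ 0,  4,  8, 12, 16, 20, 24, 28, 32, 36, 40, 44, 48, 52, 56, 60, 64,
       68, 72, 76, 80, 84, 88, 92, 96]))
60 620 [546.15 185.57  74.5 ] ((551.6283569335938, 186.4507293701172), (18.349573135375977, 25.188461303710938), 4.12136173248291)
72 396 [546.95 186.76  79.31] ((551.6283569335938, 186.4507293701172), (18.349573135375977, 25.188461303710938), 4.12136173248291)
76 232 [546.48 186.98  78.85] ((547.0556030273438, 189.0263671875), (28.75052833557129, 15.113690376281738), 65.3009262084961)
flange 1647 52.14503855535158 ((555.75244140625, 187.3885955810547), 34.294219970703125)
```

View pics/crop.png

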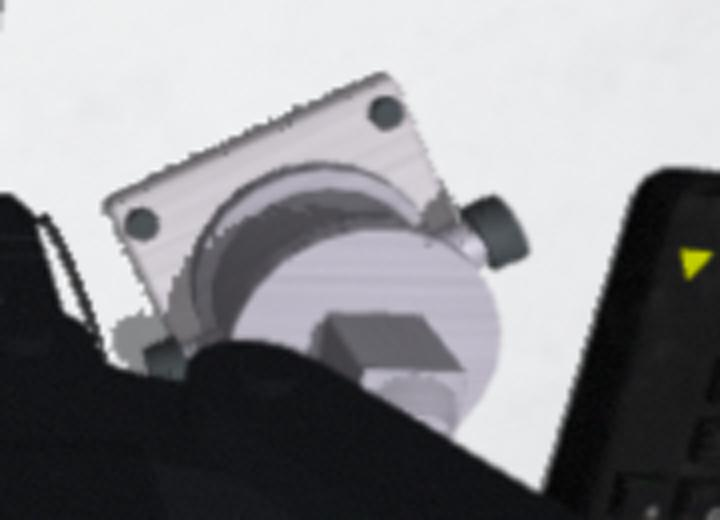

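The post is partly hidden by the gripper. I'll shift the tool forward so the nut moves up in the view.

```bash

python3 -m jog '[{"tx":-30,"ty":0,"tz":0,"ax":0,"ay":0,"az":0,"jaw":1},{"tx":-40,"ty":0,"tz":0,"ax":0,"ay":0,"az":0,"jaw":1},{"tx":-10,"ty":0,"tz":0,"ax":0,"ay":0,"az":0,"jaw":1},{"tx":0,"ty":0,"tz":0,"ax":0,"ay":0,"az":0,"jaw":1}]' 100
sed -i 's/cloud(c,340,480,230,350)/cloud(c,340,540,100,330)/; s/\[220:350,320:500,::-1\]/[130:290,340:540,::-1]/' fit.py
python3 n.py w4.png; python3 fit.py
```

```text
time_s: 6.62
eef_pos: [542.5, 54.2, 194.6]
ee_rot: [-0.001, -0.051, 0.999, 0.0]
force: [-0.7, 0.3, -2.9]
grip_width: 0.181
grip_force: 98.5
[[ -0.995  -0.102  -0.002 542.48 ]
 [ -0.102   0.995   0.     54.154]
 [  0.002   0.     -1.    194.625]
 [  0.      0.      0.      1.   ]] [-0.115  0.388  1.491 -0.     1.265 -1.789] 6.625
closure_nut 0.74 [424.8 232.5] [558.243 188.72   52.   ] [550.226 175.798  77.921]
closure_nut 0.19 [281.3 220.3] [559.966  57.632  52.   ] [510.199  51.336 209.844]
(array([1457,  176, 1899,  312,  343,  101,  103,  190,  322,  158,    8,
         50,  933, 2009,   76,   95,   83,   92,   70,  369,  196,  248,
          0,    0]), array([ 0,  4,  8, 12, 16, 20, 24, 28, 32, 36, 40, 44, 48, 52, 56, 60, 64,
       68, 72, 76, 80, 84, 88, 92, 96]))
60 1153 [553.23 183.33  77.42] ((555.4903564453125, 186.7935028076172), (24.325353622436523, 25.378393173217773), 5.317826271057129)
72 883 [553.83 184.32  80.92] ((555.4903564453125, 186.7935028076172), (24.325353622436523, 25.378393173217773), 5.317826271057129)
76 471 [553.72 183.93  78.87] ((555.7072143554688, 186.7938690185547), (24.303821563720703, 25.181058883666992), 4.246068000793457)
flange 2974 52.24317705348773 ((556.0335693359375, 187.17054748535156), 34.528343200683594)
```

View pics/crop.png

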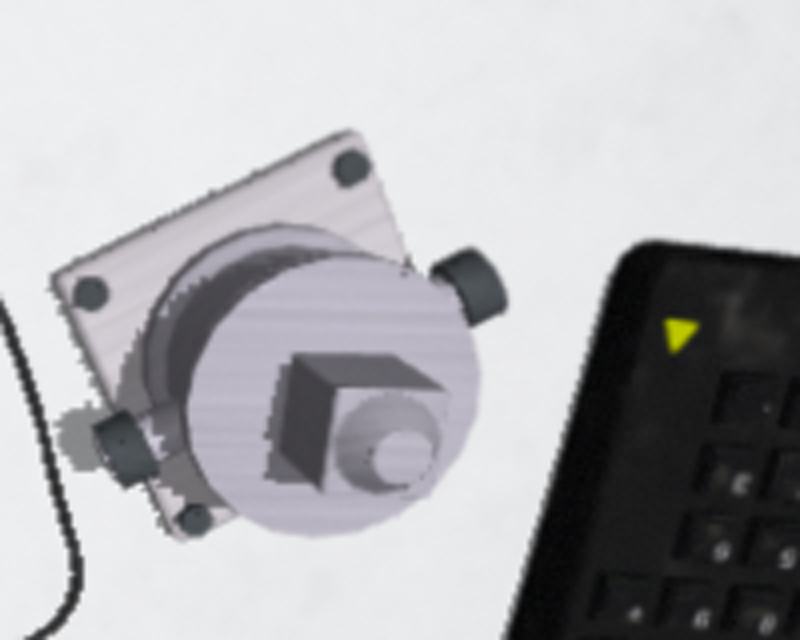

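The view is clear now: the post stands at crop (385,430) and lies almost square to the picture. The square fit gives 24.3 x 25.2 mm, centred at (555.7,187) with yaw of about 5°, and the flange at z 52 agrees with that. The handle yaw is 5.9°, which already fits. Moving above the nut.

```bash

python3 -m jog '[{"tx":12,"ty":26.4,"tz":0,"ax":0,"ay":0,"az":0,"jaw":1},{"tx":12,"ty":26.4,"tz":0,"ax":0,"ay":0,"az":0,"jaw":1},{"tx":12,"ty":26.4,"tz":20,"ax":0,"ay":0,"az":0,"jaw":1},{"tx":12,"ty":26.4,"tz":20,"ax":0,"ay":0,"az":0,"jaw":1},{"tx":10.4,"ty":26.4,"tz":20,"ax":0,"ay":0,"az":0.015,"jaw":1}]' 100
python3 -m jog '[{"tx":0,"ty":0,"tz":0,"ax":0,"ay":0,"az":0,"jaw":1},{"tx":0,"ty":0,"tz":0,"ax":0,"ay":0,"az":0,"jaw":1}]' 100
python3 - <<'E'
from h import *
from fit import cloud
np.set_printoptions(precision=1,suppress=True)
print(tool())
for n in ("side","top"):
    c=shot(n); save(c,n+"1.png")
    for q,z in (("torque_wrench",129),("closure_nut",52)):
        for r in place_of(q,n)[:2]: print(n,q,round(r["conf"],2),np.array(r["centre"]),at_z(c,r["centre"],z),at_depth(c,r["centre"]))
c=shot("side"); cv2.imwrite("pics/s1c.png",cv2.resize(c["color"][140:230,190:310,::-1],None,fx=6,fy=6,interpolation=cv2.INTER_CUBIC))
E
```

```text
time_s: 7.45
eef_pos: [470.1, 180.8, 135.1]
ee_rot: [0.0, -0.044, 0.999, 0.0]
force: [0.8, -0.2, -3.7]
grip_width: 0.182
grip_force: 98.6
time_s: 7.7
eef_pos: [471.5, 179.8, 136.0]
ee_rot: [0.001, -0.044, 0.999, -0.0]
force: [-0.4, -0.6, -2.7]
grip_width: 0.18
grip_force: 98.6
[[ -1.   -0.1   0.  471.5]
 [ -0.1   1.   -0.  179.8]
 [ -0.   -0.   -1.  136. ]
 [  0.    0.    0.    1. ]]
side torque_wrench 0.95 [256.6 164.7] [546.6 178.6 129. ] [539.  157.1 135.3]
side closure_nut 0.7 [255.8 187.7] [547.8 190.9  52. ] [543.9 179.8  56. ]
top torque_wrench 0.5 [211.5 200.5] [559.5 181.2 129. ] [502.9 142.5 421.6]
```

View pics/s1c.png

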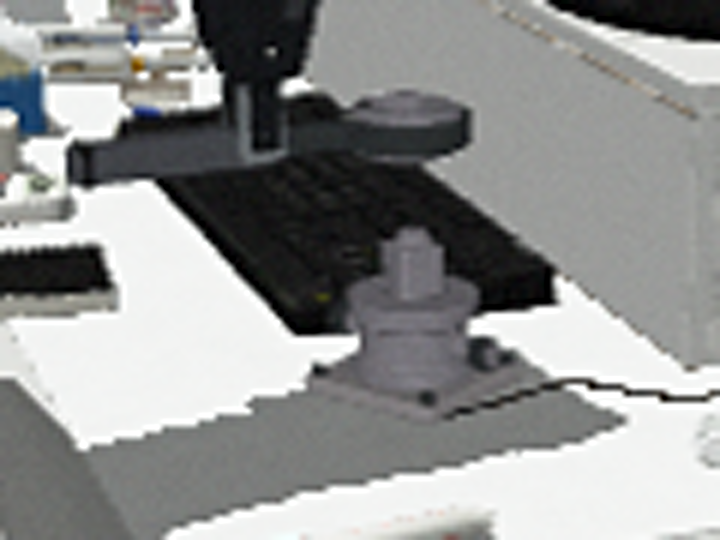

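In the side view the ring is centred at crop x ≈ 412 and the post at ≈ 413, and the wrench looks level. I'll go down and feel for contact.

```bash

python3 -m jog '[{"tx":0,"ty":0,"tz":15,"ax":0,"ay":0,"az":0,"jaw":1},{"tx":0,"ty":0,"tz":15,"ax":0,"ay":0,"az":0,"jaw":1},{"tx":0,"ty":0,"tz":10,"ax":0,"ay":0,"az":0,"jaw":1},{"tx":0,"ty":0,"tz":4,"ax":0,"ay":0,"az":0,"jaw":1},{"tx":0,"ty":0,"tz":0,"ax":0,"ay":0,"az":0,"jaw":1}]' 100
python3 -m jog '[{"tx":0,"ty":0,"tz":2,"ax":0,"ay":0,"az":0,"jaw":1},{"tx":0,"ty":0,"tz":2,"ax":0,"ay":0,"az":0,"jaw":1},{"tx":0,"ty":0,"tz":2,"ax":0,"ay":0,"az":0,"jaw":1},{"tx":0,"ty":0,"tz":2,"ax":0,"ay":0,"az":0,"jaw":1},{"tx":0,"ty":0,"tz":0,"ax":0,"ay":0,"az":0,"jaw":1}]' 100
python3 - <<'E'
from h import *
c=shot("side"); cv2.imwrite("pics/s2c.png",cv2.resize(c["color"][140:230,190:310,::-1],None,fx=6,fy=6,interpolation=cv2.INTER_CUBIC)); print(sense()["wrist_torque"])
E
```

```text
time_s: 8.68
eef_pos: [471.1, 180.2, 91.1]
ee_rot: [-0.0, -0.044, 0.999, -0.0]
force: [0.9, -0.1, -2.5]
grip_width: 0.179
grip_force: 98.6
time_s: 9.3
eef_pos: [471.4, 180.2, 83.7]
ee_rot: [0.001, -0.044, 0.999, 0.0]
force: [-2.1, -0.6, 1.7]
grip_width: 0.178
grip_force: 99.3
[-0.0257583  -0.08005897  0.00668541]
```

```bash

python3 -m jog '[{"tx":1,"ty":0,"tz":0,"ax":0,"ay":0,"az":0,"jaw":1},{"tx":0,"ty":0,"tz":1.5,"ax":0,"ay":0,"az":0,"jaw":1},{"tx":0,"ty":0,"tz":1.5,"ax":0,"ay":0,"az":0,"jaw":1},{"tx":0,"ty":0,"tz":0,"ax":0,"ay":0,"az":0,"jaw":1}]' 100
python3 -c "
from rig import sense;print(sense()['wrist_torque'])"
```

```text
time_s: 9.85
eef_pos: [470.9, 180.2, 81.1]
ee_rot: [0.001, -0.044, 0.999, 0.0]
force: [-0.5, 0.2, 7.5]
grip_width: 0.179
grip_force: 100.2
[ 0.03346892 -0.86498942 -0.0514087 ]
```

```bash

python3 - <<'E'
from h import *
c=shot("side"); cv2.imwrite("pics/s3c.png",cv2.resize(c["color"][150:210,210:310,::-1],None,fx=8,fy=8,interpolation=cv2.INTER_CUBIC))
E
```

```text
(no output)
```

View pics/s3c.png

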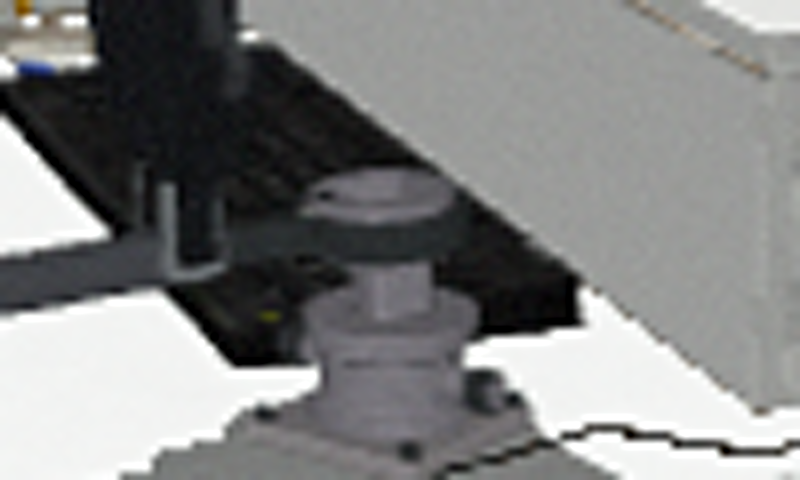

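In the crop the ring is centred at about x 385 and the flange at about 392, so the socket is resting on the post edge 1–3 mm off. I'll measure the offset by circle fits in the side camera's depth.

```bash
cat > side.py <<'E'
from h import *
from fit import cloud
from scipy.optimize import least_squares
np.set_printoptions(precision=2,suppress=True)
c=shot("side"); P=cloud(c,215,300,150,215)
P=P[np.hypot(P[:,0]-552,P[:,1]-184)<60]; print(np.histogram(P[:,2],bins=range(20,120,4)))
def fit(Q,r):
    f=lambda p:np.hypot(Q[:,0]-p[0],Q[:,1]-p[1])-r
    s=least_squares(f,[553,184],loss="soft_l1",f_scale=1.5); return s.x,len(Q),np.abs(s.fun).mean()
T=tool(); sx=T[:3,:3]@[-85,0,0]+T[:3,3]; print(sx)
far=np.hypot(P[:,0]-sx[0],P[:,1]-sx[1])
Q=P[(P[:,2]>80)&(P[:,2]<95)&(far>22)&(P[:,0]>sx[0]-18)]; print("ring",fit(Q,28))
Q=P[(P[:,2]>43)&(P[:,2]<50)&(far>28)]; print("flange",fit(Q,34))
t=P[P[:,2]>96]; print("ringtop",len(t),cv2.minAreaRect(t[:,:2].astype(np.float32)))
t=P[(P[:,2]>55)&(P[:,2]<70)]; print("post",len(t),t.mean(0), cv2.minAreaRect(t[:,:2].astype(np.float32)))
E
python3 side.py
```

```text
(array([ 24,  37,  39,  36,  19,  19,  23, 101,  13,  12,  13,  11,   6,
         1,   8,  32,  38,  42,  61,  72,  23,   0,   0,   0]), array([ 20,  24,  28,  32,  36,  40,  44,  48,  52,  56,  60,  64,  68,
        72,  76,  80,  84,  88,  92,  96, 100, 104, 108, 112, 116]))
[555.59 187.68  81.41]
ring (array([554.06, 181.23]), 57, np.float64(1.6976642646687337))
flange (array([556.11, 188.48]), 47, np.float64(1.404222861812539))
ringtop 95 ((553.175537109375, 182.33042907714844), (54.34720993041992, 59.402191162109375), 20.86532974243164)
post 42 [553.51 179.03  62.21] ((550.5526123046875, 181.52059936523438), (17.192121505737305, 32.12351989746094), 46.848201751708984)
```

```bash

python3 -m jog '[{"tx":0,"ty":0,"tz":-5,"ax":0,"ay":0,"az":0,"jaw":1},{"tx":0,"ty":0,"tz":-6,"ax":0,"ay":0,"az":0,"jaw":1},{"tx":0,"ty":0,"tz":0,"ax":0,"ay":0,"az":0,"jaw":1}]' 100
cat > side2.py <<'E'
from h import *
from fit import cloud
np.set_printoptions(precision=2,suppress=True)
W=[];P=[];H=[]
for _ in range(8):
    s=sense(); W.append(np.r_[s["force"],s["wrist_torque"]]); c=shot("side"); P.append(cloud(c,190,300,140,215))
P=np.vstack(P); np.save("P.npy",P); print(np.mean(W,0),np.std(W,0))
T=tool(); print(T[:3,3]); zt=T[2,3]-6.1
for r in place_of("torque_wrench","side")[:1]: print("net",at_z(c,r["centre"],zt))
P=P[np.hypot(P[:,0]-555,P[:,1]-186)<70]
from scipy.optimize import least_squares
def fit(Q,r,x0):
    f=lambda p:np.hypot(Q[:,0]-p[0],Q[:,1]-p[1])-r
    s=least_squares(f,x0,loss="soft_l1",f_scale=1); return s.x,len(Q),np.abs(s.fun).mean()
a=np.degrees(np.arctan2(P[:,1]-186,P[:,0]-555)); face=(a>-120)&(a<-10)
rr=np.hypot(P[:,0]-555,P[:,1]-186)
for lo,hi,r,n in ((zt+2,zt+22,28,"ring"),(44,51,34,"flange"),(56,zt-3,12,"post")):
    Q=P[face&(P[:,2]>lo)&(P[:,2]<hi)&(rr>r*.7)&(rr<r+10)]; print(n,fit(Q,r,[555,186]),Q[:,2].mean())
for lo,hi,n in ((zt+22,zt+28,"ringtop"),(50.5,54,"flangetop")):
    Q=P[(P[:,2]>lo)&(P[:,2]<hi)&(rr<45)]; print(n,len(Q),np.percentile(Q,[2,98],axis=0))
E
python3 side2.py
```

```text
time_s: 10.32
eef_pos: [469.3, 180.0, 91.0]
ee_rot: [-0.001, -0.044, 0.999, -0.0]
force: [0.6, 0.5, -3.1]
grip_width: 0.18
grip_force: 98.7
[-0.04  0.06 -2.77  0.01  0.18 -0.01] [0.58 0.35 0.48 0.03 0.03 0.02]
[469.97 180.06  91.14]
net [542.69 175.78  85.04]
ring (array([552.42, 182.19]), 700, np.float64(2.8103866915476217)) 97.97698567746116
flange (array([554.61, 188.97]), 294, np.float64(2.1515008935922237)) 48.39370020909235
post (array([556.42, 186.41]), 281, np.float64(1.646435989089491)) 66.85227016812395
ringtop 27 [[522.94 161.13 107.05]
 [570.74 199.53 108.3 ]]
flangetop 456 [[524.63 154.99  50.55]
 [586.69 212.37  53.6 ]]
```

```bash
python3 - <<'E'
from h import *
np.set_printoptions(precision=2,suppress=True)
from fit import cloud
P=np.vstack([cloud(shot("side"),190,300,140,215) for _ in range(3)]+[np.load("P.npy")])
T=tool(); 
L=np.c_[P,np.ones(len(P))]@np.linalg.inv(T).T   # tool frame
zc=19-13  # mid-handle in tool z approx: underside at +6.1
for x0 in range(-115,100,15):
    Q=L[(L[:,0]>x0)&(L[:,0]<x0+15)&(L[:,2]<6)&(L[:,2]>-25)&(abs(L[:,1])<45)]
    if len(Q)>5:
        side=Q[(Q[:,2]>-10)&(Q[:,2]<3)]; top=Q[Q[:,2]<-12]
        print(x0+7,len(side),np.median(side[:,1]) if len(side) else None,"z range",np.percentile(Q[:,2],[3,97]),"ytop",np.percentile(top[:,1],[3,50,97]) if len(top) else None)
E
```

```text
-108 94 -23.28403543598199 z range [-15.55   2.18] ytop [-18.79  -4.57  18.2 ]
-93 225 -30.638856485995078 z range [-15.64   3.5 ] ytop [-27.63  -1.17  24.03]
-78 267 -33.22632297555778 z range [-15.76   3.48] ytop [-30.44 -17.88  24.94]
-63 296 -27.838121479670193 z range [-15.67   3.31] ytop [-26.21  -9.9   19.78]
-48 316 -9.383029860484172 z range [-14.2    3.72] ytop [-10.79  -1.3    5.56]
-33 232 -6.391042664157666 z range [-11.06   2.62] ytop None
-18 190 -7.179982756988807 z range [-18.29   4.26] ytop [-13.95 -12.16  -2.74]
-3 153 -15.69233317272409 z range [-24.55   3.72] ytop [-23.6  -20.05 -15.05]
12 246 -11.059167119664593 z range [-24.32   4.53] ytop [-22.82  -6.52  11.52]
27 234 -8.37961854488411 z range [-14.16   4.72] ytop [-9.94 -3.66  4.92]
42 223 -8.70149782492578 z range [-14.3    4.03] ytop [-10.37  -3.4    6.42]
57 220 -8.490416440959635 z range [-14.31   4.8 ] ytop [-11.12  -1.88   5.85]
72 254 -8.329609669629704 z range [-14.54   4.76] ytop [-10.19  -3.87   3.64]
87 300 -7.719590131002477 z range [-14.71   4.08] ytop [-10.01  -2.2    9.6 ]
```

The handle lies straight in the grip, with its side face at −8.4 mm all along. The collar is wider than the 28 mm I assumed, which explains the false y offset. The contact moment and the ring extents both say the socket is about 2–3 mm short in x.

```bash

python3 -m jog '[{"tx":-2.5,"ty":0,"tz":3,"ax":0,"ay":0,"az":0,"jaw":1},{"tx":0,"ty":0,"tz":3,"ax":0,"ay":0,"az":0,"jaw":1},{"tx":0,"ty":0,"tz":2.5,"ax":0,"ay":0,"az":0,"jaw":1},{"tx":0,"ty":0,"tz":2,"ax":0,"ay":0,"az":0,"jaw":1},{"tx":0,"ty":0,"tz":0,"ax":0,"ay":0,"az":0,"jaw":1}]' 100
cat > ft.py <<'E'
from h import *
np.set_printoptions(precision=3,suppress=True)
W=[]
for _ in range(4):
    s=sense(); W.append(np.r_[s["force"],s["wrist_torque"]]); capture("side")
w=np.mean(W,0)-[0,0,-2.77,.01,.18,-.01]; p=tool(); print(p[:3,3],w,"contact from socket:",-w[4]/w[2]*1000-84.6,w[3]/w[2]*1000-7.4,s["time_s"])
E
python3 ft.py
```

```text
time_s: 11.55
eef_pos: [473.0, 180.3, 80.9]
ee_rot: [0.001, -0.044, 0.999, 0.0]
force: [4.5, 0.9, -2.2]
grip_width: 0.184
grip_force: 98.7
[473.019 180.312  80.988] [ 4.364  0.896  0.101  0.043 -0.74  -0.033] contact from socket: 7220.894278989514 414.82065348802394 11.7
```

```bash

python3 -m jog '[{"tx":-1,"ty":0,"tz":0,"ax":0,"ay":0,"az":0,"jaw":1},{"tx":0,"ty":0,"tz":2,"ax":0,"ay":0,"az":0,"jaw":1},{"tx":0,"ty":0,"tz":2,"ax":0,"ay":0,"az":0,"jaw":1},{"tx":0,"ty":0,"tz":0,"ax":0,"ay":0,"az":0,"jaw":1}]' 100
python3 ft.py
```

```text
time_s: 12.25
eef_pos: [473.2, 180.4, 76.5]
ee_rot: [-0.001, -0.044, 0.999, -0.0]
force: [1.1, -0.1, -4.2]
grip_width: 0.182
grip_force: 98.6
[473.366 180.365  76.707] [ 0.246 -0.379 -0.109 -0.025 -0.058  0.011] contact from socket: -615.9930095830681 221.77494109780534 12.4
```

The socket is over the post and nothing is pushing back. Lowering to the seat.

```bash

python3 -m jog '[{"tx":0,"ty":0,"tz":4,"ax":0,"ay":0,"az":0,"jaw":1},{"tx":0,"ty":0,"tz":4,"ax":0,"ay":0,"az":0,"jaw":1},{"tx":0,"ty":0,"tz":4,"ax":0,"ay":0,"az":0,"jaw":1},{"tx":0,"ty":0,"tz":3,"ax":0,"ay":0,"az":0,"jaw":1},{"tx":0,"ty":0,"tz":0,"ax":0,"ay":0,"az":0,"jaw":1}]' 100
python3 ft.py
python3 -m jog '[{"tx":0,"ty":0,"tz":1.5,"ax":0,"ay":0,"az":0,"jaw":1},{"tx":0,"ty":0,"tz":1.5,"ax":0,"ay":0,"az":0,"jaw":1},{"tx":0,"ty":0,"tz":0,"ax":0,"ay":0,"az":0,"jaw":1}]' 100
python3 ft.py
```

```text
time_s: 13.08
eef_pos: [473.5, 180.4, 61.5]
ee_rot: [-0.0, -0.044, 0.999, -0.0]
force: [0.5, -0.2, -2.8]
grip_width: 0.179
grip_force: 98.6
[473.675 180.397  61.924] [ 0.063 -0.012  0.409 -0.023 -0.016  0.024] contact from socket: -45.9239887121778 -64.47932400280149 13.225
time_s: 13.65
eef_pos: [473.6, 180.4, 58.9]
ee_rot: [-0.0, -0.044, 0.999, -0.0]
force: [-1.1, -0.2, -0.2]
grip_width: 0.182
grip_force: 99.0
[473.614 180.38   58.897] [-0.758 -0.605  2.354 -0.05   0.08   0.004] contact from socket: -118.43724467212235 -28.834456143593933 13.8
```

Seated at underside z ≈ 52.8, with about 2 N of contact. I'll settle it 0.7 mm more, then start the clockwise swing with a pivot 82.5 mm ahead of the TCP.

```bash
cat > sw.py <<'E'
from h import *
s=sense(); T=tool(); a=np.degrees(np.arctan2(-T[1,0],-T[0,0])); F=np.array(s["force"]); f=T[:3,:3].T@F
print("t",s["time_s"],"handle yaw rad",round(np.radians(a),4),"tcp",T[:3,3].round(1),"r",np.hypot(T[0,3]-556.1,T[1,3]-187.3).round(1),"Ftool",f.round(1),"Mz",round(float(s["wrist_torque"][2]),2),"torque",round(f[1]*.0825,2))
E
python3 -m jog '[{"tx":0,"ty":0,"tz":0.7,"ax":0,"ay":0,"az":0,"jaw":1},{"tx":0,"ty":0,"tz":0,"ax":0,"ay":0,"az":0,"jaw":1},{"tx":0,"ty":0,"tz":0,"ax":0,"ay":0,"az":0,"jaw":1}]' 100 >/dev/null
python3 sw.py
python3 -m jog '[{"tx":-0.1,"ty":4.12,"tz":0,"ax":0,"ay":0,"az":0.05,"jaw":1},{"tx":-0.1,"ty":4.12,"tz":0,"ax":0,"ay":0,"az":0.05,"jaw":1},{"tx":-0.1,"ty":4.12,"tz":0,"ax":0,"ay":0,"az":0.05,"jaw":1}]' 100 >/dev/null
python3 sw.py
```

```text
t 14.225 handle yaw rad 0.0883 tcp [473.6 180.4  58.3] r 82.8 Ftool [ 4.3 -0.7 -5.6] Mz 0.01 torque -0.06
t 14.6 handle yaw rad -0.063 tcp [474.3 193.   58.4] r 82.0 Ftool [-2.4  0.3 -2.1] Mz 0.25 torque 0.02
```

```bash

python3 -m jog '[{"tx":-0.1,"ty":4.12,"tz":0,"ax":0,"ay":0,"az":0.05,"jaw":1},{"tx":-0.1,"ty":4.12,"tz":0,"ax":0,"ay":0,"az":0.05,"jaw":1},{"tx":-0.1,"ty":4.12,"tz":0,"ax":0,"ay":0,"az":0.05,"jaw":1},{"tx":0,"ty":0,"tz":0,"ax":0,"ay":0,"az":0,"jaw":1}]' 100 >/dev/null
python3 sw.py
```

```text
t 15.1 handle yaw rad -0.211 tcp [476.1 205.3  58.4] r 82.0 Ftool [-1.3  0.8 -2.4] Mz 0.07 torque 0.07
```

```bash

python3 -m jog '[{"tx":-0.08,"ty":3.3,"tz":0,"ax":0,"ay":0,"az":0.04,"jaw":1},{"tx":-0.08,"ty":3.3,"tz":0,"ax":0,"ay":0,"az":0.04,"jaw":1},{"tx":-0.08,"ty":3.3,"tz":0,"ax":0,"ay":0,"az":0.04,"jaw":1}]' 100 >/dev/null
python3 sw.py
```

```text
t 15.475 handle yaw rad -0.3315 tcp [478.6 214.6  58.4] r 82.1 Ftool [-1.5  1.1 -1.1] Mz 0.31 torque 0.09
```

```bash

python3 -m jog '[{"tx":-0.08,"ty":3.3,"tz":0,"ax":0,"ay":0,"az":0.04,"jaw":1},{"tx":-0.08,"ty":3.3,"tz":0,"ax":0,"ay":0,"az":0.04,"jaw":1}]' 100 >/dev/null
python3 sw.py
```

```text
t 15.725 handle yaw rad -0.4114 tcp [481.  220.7  58.4] r 82.2 Ftool [-0.2  0.8 -3.1] Mz 0.28 torque 0.06
```

```bash

cat >> sw.py <<'E'
W=[]
for _ in range(2):
    s=sense(); F=np.array(s["force"]); W.append(s["wrist_torque"][2]+((T[0,3]-556.1)*F[1]-(T[1,3]-187.3)*F[0])/1000); capture("side")
print("tau about nut",np.round(W,2))
E
python3 -m jog '[{"tx":-0.08,"ty":3.3,"tz":0,"ax":0,"ay":0,"az":0.04,"jaw":1},{"tx":-0.08,"ty":3.3,"tz":0,"ax":0,"ay":0,"az":0.04,"jaw":1}]' 100 >/dev/null
python3 sw.py
```

```text
t 15.975 handle yaw rad -0.4909 tcp [483.7 226.3  58.4] r 82.3 Ftool [-1.3 -4.9 -3.8] Mz 0.59 torque -0.41
tau about nut [1.  0.7]
```

```bash

python3 -m jog '[{"tx":-0.08,"ty":3.3,"tz":0,"ax":0,"ay":0,"az":0.04,"jaw":1},{"tx":-0.08,"ty":3.3,"tz":0,"ax":0,"ay":0,"az":0.04,"jaw":1}]' 100 >/dev/null
python3 sw.py
```

```text
t 16.325 handle yaw rad -0.5699 tcp [486.7 231.6  58.3] r 82.3 Ftool [-1.3 -3.2 -4.2] Mz 0.77 torque -0.26
tau about nut [1.03 1.11]
```

```bash

python3 -m jog '[{"tx":-0.08,"ty":3.3,"tz":0,"ax":0,"ay":0,"az":0.04,"jaw":1},{"tx":0,"ty":0,"tz":0,"ax":0,"ay":0,"az":0,"jaw":1}]' 100 >/dev/null
python3 sw.py
python3 - <<'E'
from h import *
c=shot("side"); cv2.imwrite("pics/s4c.png",cv2.resize(c["color"][150:210,210:310,::-1],None,fx=8,fy=8,interpolation=cv2.INTER_CUBIC))
E
```

```text
t 16.675 handle yaw rad -0.6097 tcp [488.7 234.6  58.3] r 82.4 Ftool [-3.2 -3.  -4.6] Mz 0.56 torque -0.24
tau about nut [0.8  0.74]
```

View pics/s4c.png

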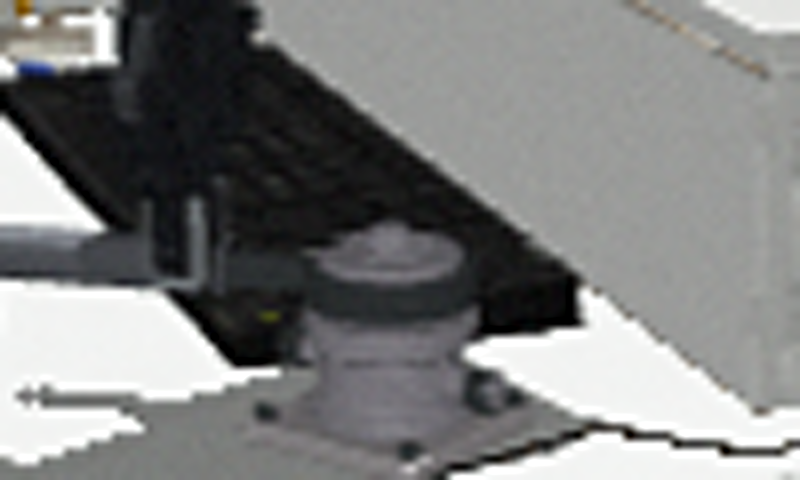

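The socket is fully down, with the cone tip showing above the ring. Torque peaked at about 1.1 and sagged to 0.77, so the joint has given. Two small steps to gain margin.

```bash

python3 -m jog '[{"tx":-0.05,"ty":2.5,"tz":0,"ax":0,"ay":0,"az":0.03,"jaw":1},{"tx":0,"ty":0,"tz":0,"ax":0,"ay":0,"az":0,"jaw":1}]' 100 >/dev/null
python3 sw.py; python3 sw.py
```

```text
t 17.075 handle yaw rad -0.6411 tcp [490.2 236.8  58.3] r 82.4 Ftool [-3.9 -3.1 -4.4] Mz 0.52 torque -0.25
tau about nut [0.77 0.75]
t 17.175 handle yaw rad -0.641 tcp [490.2 236.8  58.3] r 82.4 Ftool [-4.3 -2.4 -4.5] Mz 0.52 torque -0.2
tau about nut [0.72 0.79]
```

```bash

python3 -m jog '[{"tx":-0.05,"ty":2.5,"tz":0,"ax":0,"ay":0,"az":0.03,"jaw":1},{"tx":0,"ty":0,"tz":0,"ax":0,"ay":0,"az":0,"jaw":1}]' 100 >/dev/null
python3 sw.py
python3 -m jog '[{"tx":0,"ty":0,"tz":0,"ax":0,"ay":0,"az":0,"jaw":0.6},{"tx":0,"ty":0,"tz":0,"ax":0,"ay":0,"az":0,"jaw":0.4},{"tx":0,"ty":0,"tz":0,"ax":0,"ay":0,"az":0,"jaw":0},{"tx":0,"ty":0,"tz":0,"ax":0,"ay":0,"az":0,"jaw":-0.3},{"tx":0,"ty":0,"tz":0,"ax":0,"ay":0,"az":0,"jaw":-0.4}]' 
python3 -m jog '[{"tx":0,"ty":0,"tz":-15,"ax":0,"ay":0,"az":0,"jaw":-0.4},{"tx":0,"ty":0,"tz":-40,"ax":0,"ay":0,"az":0,"jaw":-0.4},{"tx":0,"ty":0,"tz":-50,"ax":0,"ay":0,"az":0,"jaw":-0.4},{"tx":-30,"ty":0,"tz":-40,"ax":0,"ay":0,"az":0,"jaw":-0.4},{"tx":-30,"ty":0,"tz":0,"ax":0,"ay":0,"az":0,"jaw":-1}]'
python3 -m jog '[{"tx":0,"ty":0,"tz":0,"ax":0,"ay":0,"az":0,"jaw":-1},{"tx":0,"ty":0,"tz":0,"ax":0,"ay":0,"az":0,"jaw":-1}]' >/dev/null
python3 - <<'E'
from h import *
from fit import cloud
np.set_printoptions(precision=2,suppress=True)
print(tool()); c=shot("wrist")
r=place_of("torque_wrench","wrist")[:1]; print(r, [at_z(c,q["centre"],52) for q in r])
u,v=map(int,r[0]["centre"]); u=min(max(u,100),460); v=min(max(v,120),345)
cv2.imwrite("pics/w5c.png",cv2.resize(c["color"][v-100:v+75,u-100:u+100,::-1],None,fx=3.4,fy=3.4,interpolation=cv2.INTER_CUBIC)); print(u-100,v-100)
P=cloud(c,u-90,u+90,v-100,v+70); np.save("P2.npy",P)
rr=np.hypot(P[:,0]-556,P[:,1]-187)
Q=P[(P[:,2]>76)&(P[:,2]<90)&(rr<13)]; print("post",len(Q),cv2.minAreaRect(Q[:,:2].astype(np.float32)))
Q=P[(P[:,2]>68)&(P[:,2]<82)&(rr>20)&(rr<45)]; print("ring z",np.percentile(Q[:,2],[5,50,95]))
Q=P[(P[:,2]>60)&(P[:,2]<82)&(rr>70)&(rr<150)]; print("grip",len(Q),Q.mean(0)); m=Q[:,:2].mean(0); d=np.linalg.svd(Q[:,:2]-m)[2][0]; print("handle yaw",np.arctan(d[1]/d[0]))
E
```

```text
t 17.525 handle yaw rad -0.6713 tcp [491.7 238.8  58.3] r 82.4 Ftool [-4.6 -2.8 -6. ] Mz 0.51 torque -0.23
tau about nut [0.73 0.61]
time_s: 18.25
eef_pos: [491.2, 239.1, 58.0]
ee_rot: [-0.0, 0.33, 0.944, 0.0]
force: [-0.1, -0.0, 0.1]
grip_width: 0.699
grip_force: 0.0
time_s: 18.88
eef_pos: [540.0, 201.6, 207.9]
ee_rot: [0.003, 0.329, 0.944, 0.002]
force: [0.2, 0.0, -0.2]
grip_width: 0.89
grip_force: 0.0
[[ -0.78   0.62  -0.   537.72]
 [  0.62   0.78   0.   201.96]
 [  0.    -0.    -1.   203.28]
 [  0.     0.     0.     1.  ]]
[{'centre': [281.2, 224.4], 'conf': 0.86}] [array([558.26, 187.25,  52.  ])]
181 124
post 666 ((556.1351318359375, 186.97557067871094), (24.0782470703125, 25.60892677307129), 70.43787384033203)
ring z [70.62 73.69 77.38]
grip 564 [492.61 235.17  73.69]
handle yaw -0.4623465650510511
```

View pics/w5c.png

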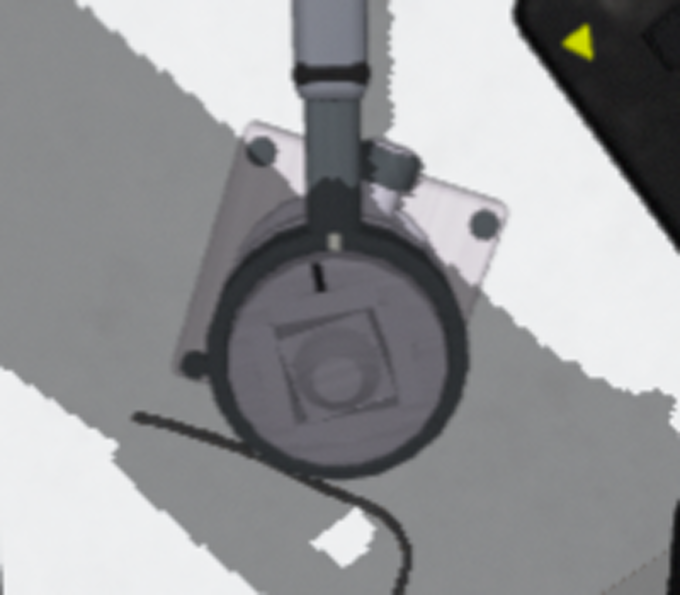

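The crop shows the ring fully down round the post and level. The socket's black mark at (319,278) and its hole are turned about 0.2 rad from the handle's white mark at (335,242), so the joint is bent within 0.08–0.32. The arm is clear, so I'll hand the job in.

```bash
python3 -c "
from rig import *
print(finish_job())"
```

```text
the job is handed in; nothing more can be done
None
```

The wrench is released and sits level on the nut, with its joint bent by about 0.2 rad as measured in the last wrist picture. I handed the job in at about 19 s of the 64 s; no verdict came back.

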